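# Tip a sample panel out of its nest and hang it up

### The arm

A 7-joint arm with a two-finger parallel gripper is mounted at the origin on the work surface; the furniture and walls round the work are solid. World frame = base frame: x ahead of the robot, y to its left, z up, the work surface at z = 0. Lengths are in m, angles in rad, forces in N, time in s.
With the tool pointing down it reaches from about 0.4 to 0.85 m from the base axis. Payload 10.4 kg.
Tool frame: the origin (TCP) lies at the centre of the arm's flange, where the gripper is bolted on; the fingertips stand 173 mm ahead of it and the grasp point (between the pads) lies 155 mm ahead of it; z points along the fingers, y is the line along which they close (so a half turn about z gives the same grasp; the last joint's range is limited). The gripper opens to 85 mm and grips with 20 to 120 N. Pads are 22 mm wide; open, the fingers measure 114 mm over their backs; the gripper's body (76 mm by 85 mm) begins 54 mm behind the grasp point. The pads swing forward as they close: fully open they stand 13 mm farther back than shut.
Start: joints at [-1.226, 0.332, -0.065, 1.46, 0.022, 1.35, -0.088], TCP at [0.225, 0.583, 0.405] pointing down, gripper open.
Joint ranges: [-2.6, 2.6], [-0.5, 2.12], [-1.47, 1.34], [0.16, 2.42], [-1.27, 4.41], [0.06, 2.06], [-2.6, 2.6]. Speed limits (rad/s): [2.22, 2.22, 2.79, 2.79, 3.14, 3.14, 3.14].

### API

Orientations are given as [roll, pitch, yaw] about the fixed x, y, z axes, in that order (R = Rz(yaw) Ry(pitch) Rx(roll)).
In Python, from bench import bot gives the robot as it stands. The module is installed in compiled form; this text tells all that it offers.
- The arm moves only by the shell command python3 -m pendant 'ROWS' [FORCE]. ROWS is JSON, a list of rows, each a list of 7 numbers: the opening, from 0 (shut) to 1 (fully open), then the shift along the tool's x, y, z in cm, then the turn, a rotation vector about the tool's x, y, z in degrees. In form: [[jaw, tx, ty, tz, ax, ay, az], ...]. A call has exactly 5 rows; each row shifts and turns the commanded pose from where the row before left it, along the tool's axes as they then stand; what a row does not reach is not made up. A row lasts 1/10 s, in which the tool goes at most 50 mm and 8.59 degrees, less where a joint would pass 70% of its speed; a pose out of reach is approached as far as the arm can. A call with a gripper value outside its range is refused whole. The fingers move at their own pace and stop on an object; FORCE is the grip in N (left out, the last holds). Time passes only in rows, so rows that do not move let the fingers close, or fill a call up. It gives the time, the measured TCP pose, the force, the opening and the grip force at its end, in the units of the state.
- bot.sense(): the state, without advancing time (a new reading comes with each control period).
- bot.get_image(name): name is "scene" or "top" or "wrist"; returns a dict with "frame" (420x560x3 uint8, red, green, blue), "intrinsics" (3x3 intrinsics, pixels), "rvec" (rotation vector, rad) and "tvec" (3), from world to camera coordinates, as OpenCV has them. Camera axes: x right, y down, z forward; pixel columns grow to the right and rows downward; lengths in m; the calibration is good to about 2 mm. A picture is of the moment at which its call begins. There is no depth.
- bot.finish_job(): hands the job in; it is judged then, once.
Trained networks look in a picture, given as the dict that the camera call returned (one of the last four; its "shot" number tells which), for a name from the list of things; names that differ only in an ending like _2 or _b are one class to them, and where a whole thing is asked for, a point or a joint stands for the part that bears it (a point fixed in the world has none). Each returns a list of dicts, best first, with "p" (0 to 1); they miss things now and then, are a little off and sometimes report something else, mostly with a low value. They report only what shows in the picture. A call takes as long as a camera call. They do not tell look-alikes from the thing itself.
- bot.regions_of(picture, name): "mask" (420x560 bool, what is visible of it) and "uv" ([column, row] in pixels, amid what is visible of it).
- bot.spot_point(picture, name): "uv" ([column, row] in pixels: a listed point, or the origin of a listed thing).
The state is a dict: "t": time; "q": joint angles; "qvel": joint speeds; "effort": joint torques, N m; "eef_pos": TCP position; "tool_rot": TCP orientation; "wrist_force": force on the tool from outside, world axes, zero at the start; "ft_torque": the same for the moment, N m; "width": finger opening in m; "finger_force": force on a finger pad.
Only numpy, scipy, OpenCV 4.12 (cv2) and the standard library are available. Lean on these libraries where they do the work, as an engineer would, in place of code of your own. Each camera call takes 0.05 s, during which the arm holds its last target. There are 200 camera calls.

### The job

The amber glass sample panel lies flush in its wooden nest, where fingers cannot get round it. Press down its end with the black dot so that it rocks over and its other end stays up out of the nest, then lift it out by the raised end and hook the lip on its back over the top of the bare hanging stand. Leave it hanging there straight and flat against the stand, glass side out.

Things in the scene. Friction and masses are not known exactly. Their poses are not given: they have to be found in the camera images.
- panel: Amber glass sample panel in an aluminium frame: slab 140 x 64 x 20 mm, 0.13 to 0.24 kg; origin at the slab's centre. x runs lengthways towards the lip end, y across the width, z out of the glass face (up while flat in the nest). A black dot on the face at x = -54 mm marks the end to press. Over the full width of the x = +70 mm end a hook stands out of the back (see panel_lip)
- panel_lip (a point): inner end of the hook's gap; in the panel at x = 66, y = 0, z = -17 mm; panel's axes. The hook: a 4 mm flange (x = 66 to 70 mm) stands out of the back from z = -10 to -28 mm and turns into a 4 mm thick lip running towards the dot end (x = 52 to 70, z = -28 to -24 mm). The gap between lip and back is 14 mm wide and 14 mm deep
- nest: fixed wooden nest block 170 x 90 mm, 62 mm high, open on top; origin at the underside near its centre, x along the pocket. The panel lies in it, centre over the origin at height 52 mm, face flush with the rim, lip end to the nest's +x (away from the robot), dot end to -x. Gaps round it: 2 mm at the sides, about 4 mm at the ends
- nest_rim (a point): centre of the nest's opening, at rim height, nest's axes. A cross bar under the panel (at x = -1.5 mm, top 20 mm below the rim) is the fulcrum; under the dot end the pocket is 36 mm deeper. Pressed at the dot by more than about 15 mm (a few newtons), the panel rocks over and stays at about 30 degrees by itself, its lip end some 35 mm above the rim; pressed less it falls back
- stand: fixed bare hanging stand: base plate 110 x 110 x 10 mm and an upright flat bar 44 mm wide, 6 mm thick (x = 8 to 14 mm), 170 mm high. A grey pad before it (x = 0 to 8 mm) reaches up to 130 mm, gussets behind it up to 100 mm. Origin at the underside; -x is the front, facing the robot
- bar_top (a point): middle of the rounded top edge of the bare stand's upright bar, 170 mm high; stand's axes (y along the edge). The panel hangs with the flange on this edge, the lip behind the bar (+x), its back on the pad and the glass facing -x; let go while leaning, it swings down onto the pad by itself
- full_stand: an equal fixed stand that already carries a green panel, to be left as it is: 110 x 110 mm base, 174 mm high; origin at the underside, -x the front
Not all that is in view belongs to the job. What is shaped like the stand but purple or yellow is not meant.

How it is judged:
On the way, in this order (a step that is already met when the one before it is completed fails the run):
1. the panel has rocked over in the nest and stays with its lip end up, not pressed or held (angle between panel's own z axis and vertical above 0.35 rad and horizontal distance between panel and nest below 0.03 m and height (world z) of panel below 0.075 m and height (world z) of panel_lip above 0.055 m and contact force between panel and the arm below 0.1 N and contact force between panel and the fingers below 0.1 N), for 0.2 s.
2. the panel is lifted clear of the nest (height (world z) of panel above 0.12 m), for 0.1 s.
3. the lip is over the bar's top edge (horizontal distance between panel_lip and bar_top below 0.02 m and z of panel_lip in the frame of bar_top between -0.006 and 0.008 m), for 0.1 s.
At the end, for the whole second after the job is handed in: The panel hangs at rest by its lip on the bare stand's upright bar: hook bottomed on the bar's top edge within 6 mm, centred within 18 mm along the edge, its length upright within 0.12 rad and its face square to the stand within 0.2 rad (x of panel_lip in the frame of bar_top between -0.01 and 0.006 m and y of panel_lip in the frame of bar_top between -0.018 and 0.018 m and z of panel_lip in the frame of bar_top between -0.006 and 0.006 m and angle between panel's own x axis and vertical below 0.12 rad and angle between the z axis of panel and the x axis of stand, either way round below 0.2 rad and linear speed of panel below 0.02 m/s and angular speed of panel below 0.2 rad/s); the robot touches nothing.
It also fails if it takes over 54 s, if anything falls off the work surface, if the arm or the gripper's body presses on something with over 40 N, if the wrist force passes 120 N, or if a joint passes its speed limit or range.

## Working session

There is one attempt and no reset: what is moved stays moved. The work goes in short steps, Python scripts to look and compute and a shell command to move; the robot and the scene stay as the last step left them, time stands still between calls to the robot, and variables do not carry over. Pictures are saved under pics/ and viewed, at most 10 in all, crops included, and the job is handed in when it is done.

```bash
mkdir -p pics; cat > h.py <<'E'
import numpy as np, cv2
from scipy.spatial.transform import Rotation as R
from bench import bot
def cam(p): return cv2.Rodrigues(np.array(p["rvec"],float))[0], np.array(p["tvec"],float).ravel(), np.array(p["intrinsics"],float)
def onz(p,uv,z):
    r,t,K=cam(p); d=r.T@np.linalg.inv(K)@np.array([uv[0],uv[1],1.]); c=-r.T@t
    return c+d*(z-c[2])/d[2]
def proj(p,X):
    r,t,K=cam(p); x=K@(r@np.asarray(X,float)+t); return x[:2]/x[2]
def save(p,n): cv2.imwrite("pics/"+n,cv2.cvtColor(p["frame"],cv2.COLOR_RGB2BGR))
E
python3 - <<'E'
from h import *
np.set_printoptions(precision=4,suppress=True)
s=bot.sense(); print({k:s[k] for k in("t","eef_pos","tool_rot","wrist_force","width")})
ims=[]
for n in("scene","top"):
    p=bot.get_image(n); ims.append(p["frame"]); r,t,K=cam(p); print(n,"cam",-r.T@t, r[2])
    for nm,z in(("panel",.052),("nest_rim",.062),("bar_top",.17),("stand",0),("full_stand",0)):
        for d in bot.spot_point(p,nm)[:4]: print(nm,round(d["p"],2),np.round(d["uv"]),onz(p,d["uv"],z))
    save(p,n+"0.png")
E
```

```text
{'t': 0.0, 'eef_pos': array([0.2247, 0.5831, 0.4039]), 'tool_rot': array([-3.1401,  0.0001,  2.7738]), 'wrist_force': array([-0.3693, -0.517 , -0.1712]), 'width': 0.08565705569003385}
scene cam [-0.3879 -0.7293  1.4161] [ 0.5104  0.4957 -0.7027]
panel 0.56 [373. 310.] [ 0.4862 -0.3017  0.052 ]
panel 0.23 [380. 300.] [ 0.5359 -0.2958  0.052 ]
nest_rim 0.97 [373. 308.] [ 0.4848 -0.3027  0.062 ]
nest_rim 0.65 [366. 316.] [ 0.4456 -0.3033  0.062 ]
bar_top 0.93 [311. 192.] [0.667  0.1426 0.17  ]
bar_top 0.74 [213. 185.] [0.438  0.4348 0.17  ]
bar_top 0.64 [251. 160.] [0.6413 0.4445 0.17  ]
bar_top 0.6 [188. 160.] [0.461 0.622 0.17 ]
stand 0.94 [250. 191.] [0.6334 0.449  0.    ]
stand 0.71 [306. 218.] [ 0.682   0.1711 -0.    ]
stand 0.56 [192. 188.] [0.4714 0.6398 0.    ]
stand 0.21 [341. 249.] [ 0.6549 -0.0326 -0.    ]
full_stand 0.7 [342. 249.] [ 0.6579 -0.035   0.    ]
full_stand 0.57 [374. 310.] [ 0.5199 -0.2881  0.    ]
top cam [0.0143 0.1807 1.732 ] [ 0.3088 -0.0243 -0.9508]
panel 0.78 [405. 220.] [ 0.4852 -0.2993  0.052 ]
nest_rim 0.7 [411. 218.] [ 0.4902 -0.3218  0.062 ]
bar_top 0.85 [275. 165.] [0.6826 0.1408 0.17  ]
bar_top 0.84 [193. 238.] [0.4491 0.4284 0.17  ]
bar_top 0.59 [132. 238.] [0.4651 0.6253 0.17  ]
bar_top 0.58 [190. 187.] [0.6277 0.4327 0.17  ]
stand 0.82 [203. 256.] [0.4294 0.4193 0.    ]
stand 0.82 [146. 250.] [0.4661 0.6242 0.    ]
stand 0.73 [277. 186.] [0.6721 0.1382 0.    ]
stand 0.55 [195. 206.] [0.6176 0.4435 0.    ]
full_stand 0.9 [324. 184.] [ 0.6654 -0.0387  0.    ]
```

View pics/scene0.png

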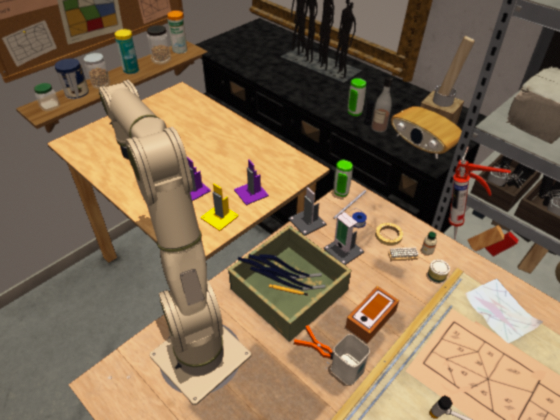

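View pics/top0.png

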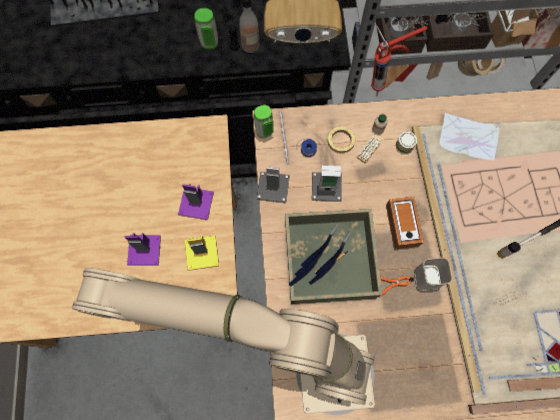

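The scene shows an amber panel in the reddish-brown nest at top (405,220) / scene (373,310). There are several stand-like things in the top view:
- grey bare stand at (273,185)
- grey stand carrying the green panel at (327,185)
- purple stands at (196,203) and (144,250)
- yellow stand at (202,252)

The grey bare one at (273,185) fits the description. I'll confirm it in an enlarged crop.

```bash
python3 - <<'E'
from h import *
np.set_printoptions(precision=4,suppress=True)
out=[]
P={}
for n in("scene","top"):
    p=bot.get_image(n); P[n]=p
    for nm in("panel","stand","nest"):
        for d in bot.regions_of(p,nm)[:4]:
            m=d["mask"].astype(np.uint8); c,_=cv2.findContours(m,0,2); c=max(c,key=cv2.contourArea)
            z={"panel":.062,"nest":.062,"stand":.01}[nm]
            b=cv2.boxPoints(cv2.minAreaRect(c)); print(n,nm,round(d["p"],2),np.round(d["uv"]),m.sum(),[onz(p,q,z)[:2].round(3).tolist() for q in b])
def crop(p,c,w,h,k): 
    x,y=c; return cv2.resize(p["frame"][y-h//2:y+h//2,x-w//2:x+w//2],(400,300),interpolation=cv2.INTER_CUBIC)
T,S=P["top"],P["scene"]
im=np.vstack([np.hstack([crop(T,(290,185),104,78,0),crop(T,(405,222),80,60,0)]),np.hstack([crop(S,(320,220),104,78,0),crop(S,(373,310),80,60,0)])])
cv2.imwrite("pics/crop1.png",im[:,:,::-1])
E
```

```text
scene panel 0.95 [373. 309.] 787 [[0.413, -0.275], [0.563, -0.263], [0.554, -0.335], [0.408, -0.343]]
scene stand 0.93 [217. 215.] 774 [[0.419, 0.586], [0.564, 0.589], [0.488, 0.359], [0.355, 0.363]]
scene stand 0.81 [307. 217.] 926 [[0.674, 0.311], [0.834, 0.28], [0.715, 0.078], [0.571, 0.112]]
scene stand 0.68 [251. 186.] 681 [[0.636, 0.609], [0.775, 0.595], [0.665, 0.368], [0.539, 0.387]]
scene stand 0.65 [195. 185.] 390 [[0.507, 0.802], [0.6, 0.796], [0.505, 0.558], [0.421, 0.568]]
scene nest 0.94 [370. 324.] 825 [[0.368, -0.265], [0.579, -0.249], [0.565, -0.359], [0.362, -0.367]]
top panel 0.86 [404. 220.] 693 [[0.549, -0.267], [0.555, -0.333], [0.412, -0.332], [0.406, -0.268]]
top stand 0.94 [206. 254.] 931 [[0.493, 0.485], [0.5, 0.375], [0.385, 0.365], [0.38, 0.473]]
top stand 0.93 [193. 203.] 884 [[0.588, 0.507], [0.709, 0.481], [0.677, 0.372], [0.557, 0.4]]
top stand 0.79 [142. 249.] 959 [[0.53, 0.695], [0.519, 0.57], [0.406, 0.571], [0.416, 0.694]]
top stand 0.72 [276. 186.] 972 [[0.622, 0.221], [0.755, 0.194], [0.727, 0.08], [0.595, 0.109]]
top nest 0.66 [398. 224.] 800 [[0.563, -0.234], [0.577, -0.346], [0.39, -0.35], [0.378, -0.242]]
```

View pics/crop1.png

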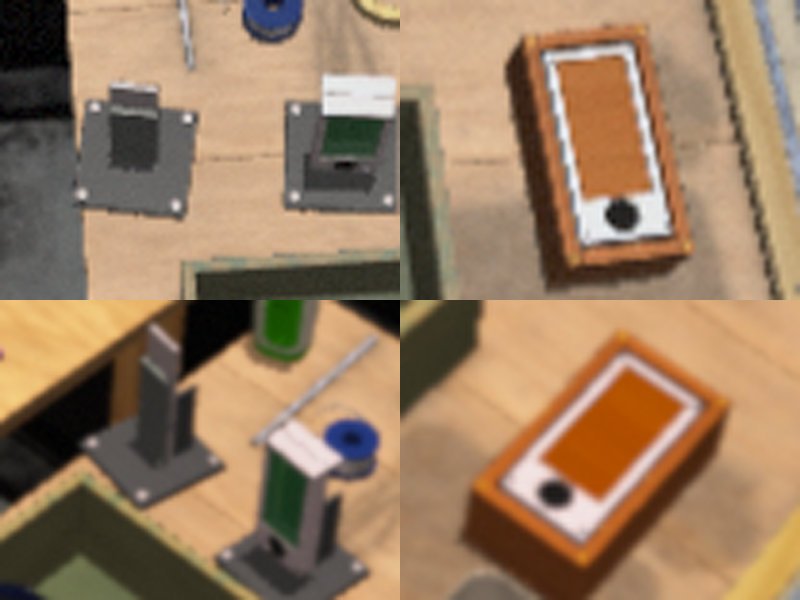

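The crop confirms it: the grey bare stand is left of the stand with the green panel, and the nest holds the amber panel with its dot towards the robot. Next I'll measure the corners.

```bash
python3 - <<'E'
from h import *
np.set_printoptions(precision=4,suppress=True)
T=bot.get_image("top");S=bot.get_image("scene")
def pts(p,L,o,k,z): return np.array([onz(p,(o[0]+(a-.5)/k,o[1]+(b-.5)/k),z)[:2] for a,b in L])
for nm,q in(("panelT",pts(T,[(145,50),(235,42),(270,235),(182,245)],(365,192),5,.062)),("panelS",pts(S,[(97,200),(223,52),(307,102),(190,243)][0:0]+[(224,50),(304,103),(190,242),(100,195)],(333,280),5,.062)),
 ("rimT",pts(T,[(122,40),(245,28),(292,252),(160,265)],(365,192),5,.062)),
 ("screwT",pts(T,[(95,107),(189,118),(177,205),(83,194)],(238,146),3.846,.01))):
    print(nm,q.tolist(),"c",q.mean(0),"L",np.linalg.norm(np.roll(q,-1,0)-q,axis=1))
    u=q[0]+q[1]-q[2]-q[3]; print("  yaw",np.degrees(np.arctan2(u[1],u[0])))
q=pts(T,[(110,87),(158,91)],(238,146),3.846,.17);print("bartop T",q,q.mean(0))
q=pts(S,[(150,26),(180,58)],(268,181),3.846,.17);print("bartop S",q,q.mean(0))
q=pts(S,[(92,144),(142,195),(213,163)],(268,181),3.846,.01);print("screwS",q,(q[0]+q[2])/2)
s=bot.sense();print(s["t"])
for n in("wrist",):
    p=bot.get_image(n);r,t,K=cam(p);Rt=R.from_euler("xyz",s["tool_rot"]).as_matrix()
    print("wrist cam in tool",Rt.T@(-r.T@t-s["eef_pos"]),(r@Rt)[2])
E
```

```text
panelT [[0.5537326363943506, -0.2696641103804499], [0.5544003690520044, -0.33426059511415784], [0.41235624781953467, -0.33513279369934557], [0.41031722692041317, -0.27328990259480157]] c [ 0.4827 -0.3031] L [0.0646 0.142  0.0619 0.1435]
  yaw 0.9027358896208645
panelS [[0.5548959891764527, -0.26850638340578137], [0.5572176820393349, -0.33203899881520615], [0.4192876187189118, -0.3424049185312719], [0.4065890562269587, -0.28028681530228516]] c [ 0.4845 -0.3058] L [0.0636 0.1383 0.0634 0.1488]
  yaw 4.424199503860886
rimT [[0.5625255533624496, -0.25453818409789664], [0.5642481809474532, -0.3430827877854884], [0.39910242679759456, -0.3482301321229547], [0.39748218053999956, -0.25592178432687485]] c [ 0.4808 -0.3004] L [0.0886 0.1652 0.0923 0.165 ]
  yaw 1.133128690728878
screwT [[0.7211844435368778, 0.18704708947424276], [0.7022190825532184, 0.09724034036280771], [0.6143405650781522, 0.11639965385053985], [0.6328508410879053, 0.20490243278503062]] c [0.6676 0.1514] L [0.0918 0.0899 0.0904 0.0901]
  yaw -11.862928030966186
bartop T [[0.6734 0.1719]
 [0.6661 0.13  ]] [0.6697 0.151 ]
bartop S [[0.6762 0.1704]
 [0.6624 0.1187]] [0.6693 0.1446]
screwS [[0.6344 0.2051]
 [0.6175 0.1191]
 [0.7022 0.0975]] [0.6683 0.1513]
1.1
wrist cam in tool [0.0738 0.0004 0.0303] [-0.2913  0.0002  0.9566]
```

```bash
cat >> h.py <<'E'
def Rtool(yaw,tilt):
    "tool down with x along yaw (deg); tilt>0: tool z leans forward (deg), body back"
    return R.from_euler("z",yaw,degrees=True)*R.from_euler("x",np.pi)*R.from_euler("y",tilt,degrees=True)
def plan(jaw,legs,start=None):
    "legs: list of (TCP pos, Rotation, n rows); prints rows"
    s=bot.sense(); p=np.array(s["eef_pos"]); r=R.from_euler("xyz",s["tool_rot"])
    if start: p,r=start
    rows=[]
    for P,Q,n in legs:
        P=np.array(P)
        for i in range(n):
            k=1/(n-i); d=r.inv().apply((P-p)*k)*100; w=np.degrees((r.inv()*Q).as_rotvec()*k)
            d=np.round(d,1 if n-i>1 else 2); w=np.round(w,1); rows.append([jaw]+[float(v) for v in (*d,*w)])
            p=p+r.apply(d/100); r=r*R.from_rotvec(np.radians(w))
    for i in range(0,len(rows),5): print(rows[i:i+5])
def show():
    s=bot.sense(); t=R.from_euler("xyz",s["tool_rot"]); np.set_printoptions(precision=4,suppress=True)
    print("t",round(s["t"],2),"p",s["eef_pos"],"z",t.apply([0,0,1]),"x",t.apply([1,0,0]),"F",s["wrist_force"],"w",round(s["width"],4),"ff",s["finger_force"],"q",s["q"])
E
python3 - <<'E'
from h import *
for a in(0,): print(Rtool(0,30).apply([0,0,1]))
plan(0,[((.55,.30,.45),Rtool(85,0),10),((.431,-.304,.33),Rtool(1.2,0),15)])
E
```

```text
[ 5.00000000e-01 -1.06057524e-16 -8.66025404e-01]
[[0, -4.1, -1.5, -0.5, 0.0, -0.0, 7.4], [0, -4.2, -0.9, -0.4, 0.0, -0.0, 7.4], [0, -4.3, -0.4, -0.5, 0.0, -0.0, 7.4], [0, -4.3, 0.2, -0.4, 0.0, -0.0, 7.4], [0, -4.2, 0.7, -0.5, 0.0, -0.0, 7.4]]
[[0, -4.1, 1.3, -0.4, 0.0, -0.0, 7.4], [0, -3.9, 1.8, -0.5, 0.0, -0.0, 7.4], [0, -3.7, 2.3, -0.4, 0.0, -0.0, 7.4], [0, -3.4, 2.7, -0.5, 0.0, -0.0, 7.4], [0, -2.99, 3.09, -0.43, 0.0, -0.0, 7.3]]
[[0, -4.1, -0.4, 0.8, -0.0, -0.0, 5.6], [0, -4.1, -0.0, 0.8, -0.0, -0.0, 5.6], [0, -4.1, 0.4, 0.8, -0.0, -0.0, 5.6], [0, -4.0, 0.7, 0.8, -0.0, -0.0, 5.6], [0, -3.9, 1.1, 0.8, -0.0, -0.0, 5.6]]
[[0, -3.8, 1.5, 0.8, -0.0, -0.0, 5.6], [0, -3.7, 1.9, 0.8, -0.0, -0.0, 5.6], [0, -3.4, 2.2, 0.8, -0.0, -0.0, 5.6], [0, -3.2, 2.6, 0.8, -0.0, -0.0, 5.6], [0, -3.0, 2.9, 0.8, -0.0, -0.0, 5.6]]
[[0, -2.6, 3.1, 0.8, -0.0, -0.0, 5.6], [0, -2.3, 3.4, 0.8, -0.0, -0.0, 5.6], [0, -2.0, 3.6, 0.8, -0.0, -0.0, 5.5], [0, -1.7, 3.8, 0.8, -0.0, -0.0, 5.6], [0, -1.27, 3.88, 0.8, -0.0, -0.0, 5.5]]
```

```bash
python3 -m pendant '[[0,-4.1,-1.5,-0.5,0,0,7.4],[0,-4.2,-0.9,-0.4,0,0,7.4],[0,-4.3,-0.4,-0.5,0,0,7.4],[0,-4.3,0.2,-0.4,0,0,7.4],[0,-4.2,0.7,-0.5,0,0,7.4]]' 60
python3 -m pendant '[[0,-4.1,1.3,-0.4,0,0,7.4],[0,-3.9,1.8,-0.5,0,0,7.4],[0,-3.7,2.3,-0.4,0,0,7.4],[0,-3.4,2.7,-0.5,0,0,7.4],[0,-3.0,3.1,-0.4,0,0,7.3]]'
python3 -c "
from h import *
show(); plan(0,[((.431,-.304,.33),Rtool(1.2,0),15)])"
```

```text
t: 1.65
eef_pos: [0.3886, 0.4406, 0.428]
tool_rot: [3.141, -0.0, 2.123]
wrist_force: [0.0, 1.1, -0.3]
width: 0.0123
finger_force: 0.0
t: 2.15
eef_pos: [0.5512, 0.2985, 0.4503]
tool_rot: [3.141, -0.001, 1.479]
wrist_force: [0.2, 0.6, -0.0]
width: -0.0
finger_force: 0.0
t 2.15 p [0.5512 0.2985 0.4503] z [ 0.0005  0.0005 -1.    ] x [0.0918 0.9958 0.0006] F [ 0.202   0.5567 -0.0359] w -0.0 ff 0.0 q [-0.8221  0.3206  0.3293  1.4029 -0.1033  1.4343 -0.5863]
[[0, -4.1, -0.4, 0.8, -0.0, -0.0, 5.6], [0, -4.1, -0.0, 0.8, -0.0, -0.0, 5.6], [0, -4.1, 0.4, 0.8, -0.0, -0.0, 5.6], [0, -4.0, 0.8, 0.8, -0.0, -0.0, 5.6], [0, -3.9, 1.1, 0.8, -0.0, -0.0, 5.6]]
[[0, -3.8, 1.5, 0.8, -0.0, -0.0, 5.6], [0, -3.6, 1.9, 0.8, -0.0, -0.0, 5.5], [0, -3.4, 2.2, 0.8, -0.0, -0.0, 5.6], [0, -3.2, 2.6, 0.8, -0.0, -0.0, 5.5], [0, -3.0, 2.9, 0.8, -0.0, -0.0, 5.6]]
[[0, -2.7, 3.1, 0.8, -0.0, -0.0, 5.5], [0, -2.3, 3.4, 0.8, -0.0, -0.0, 5.6], [0, -2.0, 3.6, 0.8, -0.0, -0.0, 5.5], [0, -1.7, 3.7, 0.8, -0.0, -0.0, 5.6], [0, -1.25, 3.87, 0.79, -0.0, -0.0, 5.5]]
```

```bash
python3 -m pendant '[[0,-4.1,-0.4,0.8,0,0,5.6],[0,-4.1,0,0.8,0,0,5.6],[0,-4.1,0.4,0.8,0,0,5.6],[0,-4.0,0.8,0.8,0,0,5.6],[0,-3.9,1.1,0.8,0,0,5.6]]' >/dev/null
python3 -m pendant '[[0,-3.8,1.5,0.8,0,0,5.6],[0,-3.6,1.9,0.8,0,0,5.5],[0,-3.4,2.2,0.8,0,0,5.6],[0,-3.2,2.6,0.8,0,0,5.5],[0,-3.0,2.9,0.8,0,0,5.6]]' >/dev/null
python3 -m pendant '[[0,-2.7,3.1,0.8,0,0,5.5],[0,-2.3,3.4,0.8,0,0,5.6],[0,-2.0,3.6,0.8,0,0,5.5],[0,-1.7,3.7,0.8,0,0,5.6],[0,-1.25,3.87,0.8,0,0,5.5]]' >/dev/null
python3 - <<'E'
from h import *
show()
p=bot.get_image("wrist"); save(p,"w1.png")
m=bot.regions_of(p,"panel")[:2]
for d in m:
    M=d["mask"].astype(np.uint8); c,_=cv2.findContours(M,0,2); c=max(c,key=cv2.contourArea)
    b=cv2.boxPoints(cv2.minAreaRect(c)); w=np.array([onz(p,q,.062)[:2] for q in b]); print(d["p"],np.round(b).tolist(),w.tolist(),w.mean(0))
for d in bot.spot_point(p,"nest_rim")[:2]: print(d["p"],d["uv"],onz(p,d["uv"],.062))
print("tip",proj(p,bot.sense()["eef_pos"]+[0,0,-.173]))
E
```

```text
t 3.65 p [ 0.4324 -0.3048  0.3297] z [ 0.0011  0.0001 -1.    ] x [0.9997 0.0231 0.0011] F [0.6906 0.3478 0.4091] w -0.0 ff 0.0 q [-0.2364  0.2282  0.871   1.8492 -0.1915  1.15   -0.8472]
0.92 [[232.0, 37.0], [326.0, 36.0], [329.0, 230.0], [235.0, 231.0]] [[0.5554680829762038, -0.26700083240838013], [0.5578738006881802, -0.3302675780021674], [0.41896599228027315, -0.34149216205561905], [0.4158862474548971, -0.266296560143228]] [ 0.487  -0.3013]
tip [285.7128 270.4653]
```

View pics/w1.png

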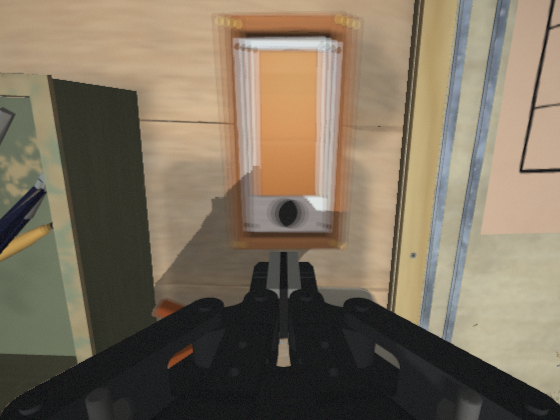

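The picture is motion-blurred. It shows the panel around column 285 and the dot at about (288,211). I'll measure again now that the arm is at rest.

```bash
python3 - <<'E'
from h import *
for k in range(2): p=bot.get_image("wrist")
show()
g=cv2.cvtColor(p["frame"],cv2.COLOR_RGB2GRAY)
sub=(g[180:245,235:345]<60).astype(np.uint8); n,l,st,ce=cv2.connectedComponentsWithStats(sub)
for i in range(1,n):
    if st[i,4]>60: print("dark",st[i],ce[i]+[235,180],onz(p,ce[i]+[235,180],.062))
f=p["frame"].astype(int); m=((f.min(2)>125)&(f.max(2)-f.min(2)<45)).astype(np.uint8); m[:,:225]=0;m[:,345:]=0;m[:25]=0;m[245:]=0
n,l,st,ce=cv2.connectedComponentsWithStats(m); i=1+np.argmax(st[1:,4]); print(st[i])
c,_=cv2.findContours((l==i).astype(np.uint8),0,2);c=max(c,key=cv2.contourArea)
q=cv2.approxPolyDP(cv2.convexHull(c),6,True)[:,0]; w=np.array([onz(p,a,.062)[:2] for a in q]); print(q.tolist(),w.tolist(),w.mean(0),np.linalg.norm(np.roll(w,-1,0)-w,axis=1))
E
```

```text
t 3.9 p [ 0.4332 -0.3029  0.3296] z [-0.0001  0.0003 -1.    ] x [ 0.9996  0.0274 -0.0001] F [0.2057 0.1236 0.4546] w 0.0001 ff 0.0 q [-0.2386  0.227   0.8685  1.8498 -0.1895  1.1508 -0.8482]
dark [  2   0  89  56 574] [279.6167 223.676 ] [ 0.423 -0.301  0.062]
dark [ 33  18  29  28 644] [282.1087 211.3043] [ 0.4333 -0.3027  0.062 ]
[ 233   35   94  195 5690]
[[325, 35], [321, 227], [244, 229], [233, 37]] [[0.5578598906175694, -0.32858258730043965], [0.42096886702658864, -0.33403567011716645], [0.4177559180265411, -0.2726827577361717], [0.5551253067609563, -0.2668340052796376]] [ 0.4879 -0.3005] [0.137  0.0614 0.1375 0.0618]
```

```bash
python3 -m pendant '[[0,0,0,4.4,0,0,0],[0,0,0,3.8,0,0,0],[0,0,0,0.5,0,0,0],[0,0,0,0.8,0,0,0],[0,0,0,0.8,0,0,0]]'
python3 -m pendant '[[0,0,0,0.8,0,0,0],[0,0,0,0.7,0,0,0],[0,0,0,0.4,0,0,0],[0,0,0,0,0,0,0],[0,0,0,0,0,0,0]]'
python3 -c "
from h import *
show()"
```

```text
t: 4.4
eef_pos: [0.4339, -0.3033, 0.2279]
tool_rot: [3.141, -0.003, 0.028]
wrist_force: [-0.4, 0.5, 0.1]
width: 0.0001
finger_force: 0.1
t: 4.9
eef_pos: [0.4334, -0.3041, 0.211]
tool_rot: [-3.139, -0.003, 0.026]
wrist_force: [-15.5, 11.6, 49.7]
width: 0.0
finger_force: 25.0
t 4.9 p [ 0.4334 -0.3041  0.211 ] z [ 0.0027  0.0024 -1.    ] x [0.9997 0.026  0.0028] F [-15.4861  11.6167  49.7487] w 0.0 ff 25.00695213675499 q [-0.1348  0.4133  0.7826  1.9478 -0.3671  0.9248 -0.7137]
```

```bash
python3 -m pendant '[[0,0,0,-0.5,0,0,0],[0,0,0,-1,0,0,0],[0,0,0,-2,0,0,0],[0,0,0,-4,0,0,0],[0,0,0,-4.5,0,0,0]]'
python3 -m pendant '[[0.98,0,0,-3,0,0,0],[0.98,0,0,0,0,0,0],[0.98,0,0,0,0,0,0],[0.98,0,0,0,0,0,0],[0.98,0,0,0,0,0,0]]'
python3 - <<'E'
from h import *
show()
p=bot.get_image("wrist"); save(p,"w2.png"); a=p
b=bot.get_image("scene"); c=bot.get_image("top")
f=lambda p,x,y:cv2.resize(p["frame"][y-30:y+30,x-40:x+40],(240,180),interpolation=2)
cv2.imwrite("pics/w2.png",np.vstack([np.hstack([a["frame"]]),np.hstack([f(b,373,305),f(c,405,220),np.zeros((180,80,3),np.uint8)])])[:,:,::-1])
E
```

```text
t: 5.4
eef_pos: [0.4325, -0.3031, 0.3285]
tool_rot: [-3.141, 0.002, 0.026]
wrist_force: [1.6, -0.0, 0.1]
width: 0.0
finger_force: 0.0
t: 5.9
eef_pos: [0.4327, -0.3031, 0.3566]
tool_rot: [-3.141, 0.002, 0.027]
wrist_force: [-0.8, -1.1, -0.2]
width: 0.0723
finger_force: 0.0
t 5.9 p [ 0.4327 -0.3031  0.3566] z [-0.0018  0.0005 -1.    ] x [ 0.9996  0.0265 -0.0018] F [-0.8385 -1.086  -0.2042] w 0.0723 ff 0.0 q [-0.2667  0.1946  0.8923  1.8185 -0.1611  1.2062 -0.8699]
```

View pics/w2.png

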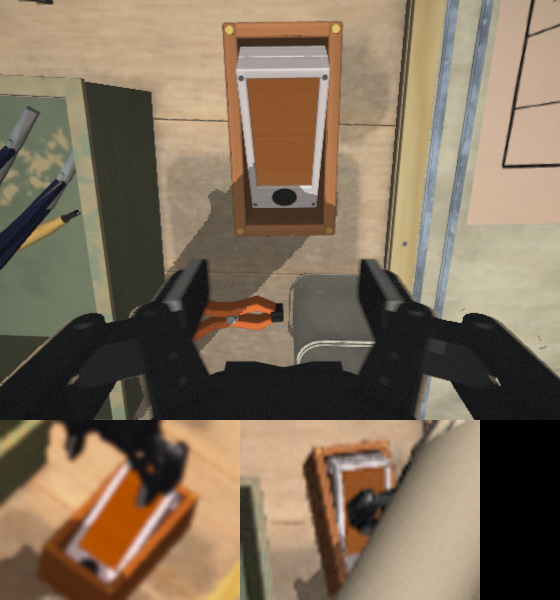

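The panel has rocked over: its raised end edge runs about (238,82)–(330,77), and the dot is low at (284,197). Now I'll fit its pose.

```bash
python3 - <<'E'
from h import *
np.set_printoptions(precision=4,suppress=True)
p=bot.get_image("wrist"); r,t,K=cam(p)
q=np.array([(223,24),(342,22),(335,235),(234,237)]);w=np.array([onz(p,a,.062)[:2] for a in q]);print(w.tolist(),w.mean(0))
# fit: centre x,y,z, tilt, yaw
from scipy.optimize import least_squares
O=np.array([(70,32,10),(70,-32,10),(-70,-32,10),(-70,32,10),(-54,0,10)])/1e3; I=np.array([(238,82),(330,77),(318,207),(247,210),(284,197)])
def X(v): return R.from_euler("zy",[v[3],-v[4]]).apply(O)+v[:3]
s=least_squares(lambda v:np.r_[(np.array([proj(p,x) for x in X(v)])-I).ravel(),(v[2]-.053)*300],[.487,-.301,.052,.02,.5])
v=s.x;print("c",v[:3],"yaw,tilt deg",np.degrees(v[3:]),"res",s.fun)
rot=R.from_euler("zy",[v[3],-v[4]])
for n,o in(("grasp58",(58,0,0)),("top",(70,0,10)),("lip",(66,0,-17))): print(n,rot.apply(np.array(o)/1e3)+v[:3])
E
```

```text
[[0.5692148108597346, -0.25452398250410635], [0.5728358147526091, -0.34270422100724757], [0.4038445779869548, -0.34999605048016796], [0.39953811500877345, -0.25945586069060184]] [ 0.4864 -0.3017]
c [ 0.4773 -0.302   0.0496] yaw,tilt deg [ 1.4593 34.9621] res [-2.3831 -3.0245  0.891   2.3766 -2.8311  1.6688  5.4065 -1.9192 -0.2974
  1.253  -1.0135]
grasp58 [ 0.5248 -0.3006  0.0828]
top [ 0.5289 -0.3003  0.0979]
lip [ 0.5411 -0.3004  0.0735]
```

```bash
python3 - <<'E'
from h import *
p=bot.get_image("wrist"); r,t,K=cam(p); s=bot.sense(); print(K[0,0],s["width"])
Rt=R.from_euler("xyz",s["tool_rot"])
for tz in(.155,.16,.165,.173):
  print(tz,[np.round(proj(p,s["eef_pos"]+Rt.apply([x,y*s["width"]/2,tz])),0).tolist() for x in(.011,-.011) for y in(1,-1)])
G=np.array([.527,-.3005,.087]); Q=Rtool(1.4,-15); zt=Q.apply([0,0,1])
plan(1,[(G-zt*.215,Q,5),(G-zt*.155,Q,5)])
E
```

```text
316.43884340657866 0.08372132807797737
0.155 [[380.0, 266.0], [188.0, 266.0], [376.0, 309.0], [192.0, 309.0]]
0.16 [[377.0, 261.0], [191.0, 261.0], [373.0, 303.0], [195.0, 303.0]]
0.165 [[374.0, 256.0], [194.0, 256.0], [370.0, 297.0], [198.0, 297.0]]
0.173 [[370.0, 249.0], [199.0, 249.0], [366.0, 288.0], [202.0, 289.0]]
[[1, 3.0, -0.0, 1.3, 0.0, -3.0, 0.0], [1, 3.1, -0.0, 1.1, 0.0, -3.0, 0.0], [1, 3.1, -0.0, 0.9, 0.0, -3.0, 0.0], [1, 3.1, -0.0, 0.8, 0.0, -3.0, 0.1], [1, 3.2, -0.03, 0.55, 0.0, -3.0, 0.0]]
[[1, 0.0, 0.0, 1.2, 0.0, 0.0, 0.0], [1, 0.0, 0.0, 1.2, 0.0, 0.0, 0.0], [1, 0.0, 0.0, 1.2, 0.0, 0.0, 0.0], [1, 0.0, 0.0, 1.2, 0.0, 0.0, 0.0], [1, 0.01, 0.0, 1.19, 0.0, 0.0, 0.0]]
```

```bash
python3 -m pendant '[[1,3.0,0,1.3,0,-3,0],[1,3.1,0,1.1,0,-3,0],[1,3.1,0,0.9,0,-3,0],[1,3.1,0,0.8,0,-3,0],[1,3.2,0,0.55,0,-3,0]]'
python3 -m pendant '[[1,0,0,1.4,0,0,0],[1,0,0,1.4,0,0,0],[1,0,0,0.6,0,0,0],[1,0,0,0,0,0,0],[1,0,0,0,0,0,0]]'
python3 - <<'E'
from h import *
show(); p=bot.get_image("wrist"); b=bot.get_image("scene"); 
f=lambda p,x,y:cv2.resize(p["frame"][y-30:y+30,x-40:x+40],(240,180),interpolation=2)
cv2.imwrite("pics/w3.png",np.vstack([p["frame"],np.hstack([f(b,373,305),np.zeros((180,320,3),np.uint8)])])[:,:,::-1])
G=np.array([.527,-.3005,.087]); Q=Rtool(1.4,-15); zt=Q.apply([0,0,1]); plan(1,[(G-zt*.147,Q,5)])
E
```

```text
t: 6.65
eef_pos: [0.584, -0.2991, 0.2938]
tool_rot: [-3.141, 0.265, 0.027]
wrist_force: [0.7, -0.2, 1.1]
width: 0.0856
finger_force: 0.0
t: 7.15
eef_pos: [0.5734, -0.2999, 0.2633]
tool_rot: [-3.142, 0.26, 0.026]
wrist_force: [0.3, 0.1, -0.3]
width: 0.0856
finger_force: 0.0
t 7.15 p [ 0.5734 -0.2999  0.2633] z [-0.2573 -0.0066 -0.9663] x [ 0.966   0.025  -0.2574] F [ 0.3417  0.0845 -0.2912] w 0.0856 ff 0.0 q [-0.1377  0.6915  0.7762  1.478  -0.326   1.3759 -0.8794]
[[1, 0.0, -0.0, 0.7, 0.0, -0.0, 0.0], [1, 0.0, -0.0, 0.7, 0.0, -0.0, 0.0], [1, 0.0, -0.0, 0.7, 0.0, -0.0, 0.0], [1, 0.0, -0.0, 0.7, 0.0, -0.1, 0.1], [1, 0.03, -0.04, 0.75, 0.0, -0.0, 0.0]]
```

View pics/w3.png

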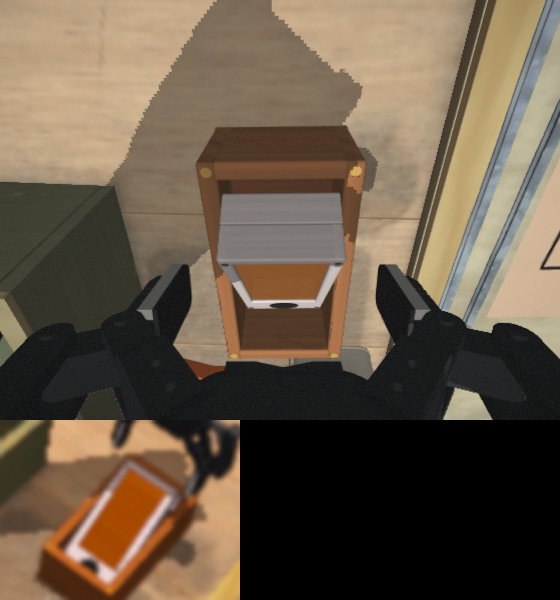

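The panel sits centred between the open fingers, with its edge at columns 218–343, row 262. I'll refine its pose before closing in.

```bash
python3 - <<'E'
from h import *
np.set_printoptions(precision=4,suppress=True)
p=bot.get_image("wrist")
from scipy.optimize import least_squares
O=np.array([(70,32,10),(70,-32,10),(-70,-32,10),(-70,32,10),(70,32,-10),(70,-32,-10),(70,32,-28),(70,-32,-28)])/1e3; I=np.array([(218,262),(343,262),(319,304),(249,305),(218,225),(342,222),(221,195),(341,194)])
def X(v): return R.from_euler("zy",[v[3],-v[4]]).apply(O)+v[:3]
s=least_squares(lambda v:np.r_[(np.array([proj(p,x) for x in X(v)])-I).ravel()],[.487,-.301,.052,.02,.5],x_scale=[.01,.01,.01,.1,.1])
v=s.x;print("c",v[:3],"yaw,tilt deg",np.degrees(v[3:]),"res",s.fun.round(1))
rot=R.from_euler("zy",[v[3],-v[4]])
for n,o in(("57,6",(57,0,6)),("top",(70,0,10)),("lip",(66,0,-17))): print(n,rot.apply(np.array(o)/1e3)+v[:3])
E
```

```text
c [ 0.48   -0.3015  0.0485] yaw,tilt deg [ 2.4559 33.2131] res [-2.6 -0.8  1.1  0.2  1.1  0.8 -0.2 -1.   1.4 -0.9 -0.4  2.7  1.6 -1.2
 -1.5  0.1]
57,6 [ 0.5243 -0.2991  0.0847]
top [ 0.533  -0.2985  0.0952]
lip [ 0.5444 -0.2987  0.0704]
```

```bash
python3 -m pendant '[[1,0,0,1.2,0,0,0],[1,-0.1,0,1.2,0,0,0],[1,0,0,0.8,0,0,0],[1,0,0,0.4,0,0,0],[1,0,0,0,0,0,0]]' 70
python3 -m pendant '[[0.5,0,0,0,0,0,0],[0.5,0,0,0,0,0,0],[0.5,0,0,0,0,0,0],[0.5,0,0,0,0,0,0],[0.5,0,0,0,0,0,0]]' 70
python3 -c "
from h import *
show()"
```

```text
t: 7.8
eef_pos: [0.5633, -0.2997, 0.2269]
tool_rot: [-3.141, 0.263, 0.027]
wrist_force: [-0.8, -0.1, -0.0]
width: 0.0853
finger_force: 0.0
t: 8.3
eef_pos: [0.5637, -0.2999, 0.2281]
tool_rot: [3.141, 0.261, 0.027]
wrist_force: [-0.6, 0.9, 3.8]
width: 0.0629
finger_force: 78.5
t 8.3 p [ 0.5637 -0.2999  0.2281] z [-0.2583 -0.0071 -0.966 ] x [ 0.9657  0.0257 -0.2584] F [-0.641   0.8596  3.8014] w 0.0629 ff 78.48034791648388 q [-0.1336  0.713   0.7618  1.5286 -0.3398  1.3082 -0.8678]
```

```bash
python3 -m pendant '[[0.5,-0.3,0,-1.0,0,0,0],[0.5,-0.5,0,-1.9,0,0,0],[0.5,-0.8,0,-2.9,0,0,0],[0.5,-0.9,0,-3.4,0,0,0],[0.5,-0.9,0,-3.4,0,0,0]]'
python3 -m pendant '[[0.5,-0.9,0,-3.4,0,0,0],[0.5,-0.9,0,-3.4,0,0,0],[0.5,-0.5,0,-1.9,0,0,0],[0.5,0,0,0,0,0,0],[0.5,0,0,0,0,0,0]]'
python3 - <<'E'
from h import *
show(); p=bot.get_image("wrist"); p=bot.get_image("wrist"); save(p,"w4.png")
E
```

```text
t: 8.8
eef_pos: [0.5632, -0.2997, 0.3599]
tool_rot: [-3.141, 0.262, 0.027]
wrist_force: [1.0, -1.0, -1.8]
width: 0.0627
finger_force: 78.3
t: 9.3
eef_pos: [0.5636, -0.2998, 0.4479]
tool_rot: [-3.141, 0.261, 0.027]
wrist_force: [-0.6, -0.5, -2.6]
width: 0.0627
finger_force: 78.4
t 9.3 p [ 0.5636 -0.2998  0.4479] z [-0.2584 -0.0065 -0.966 ] x [ 0.9657  0.0258 -0.2585] F [-0.6378 -0.519  -2.6009] w 0.0627 ff 78.3535923063755 q [-0.1605  0.5418  0.8546  1.2829 -0.2371  1.6933 -0.8892]
```

View pics/w4.png

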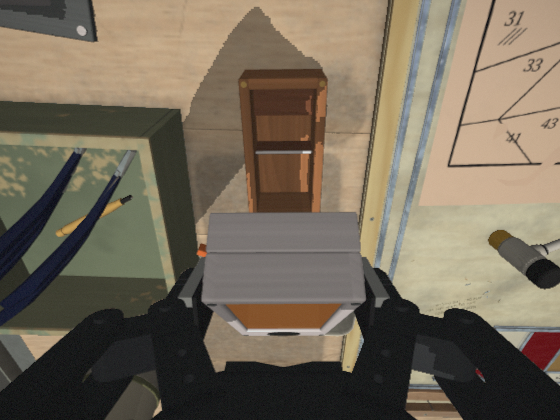

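The panel is held. Its face edge is at row 302 (columns 203–365), the seam at about row 252, and the lip at about row 213. Now I'll fit its pose in the tool frame and plan the approach to the stand.

```bash
cat >> h.py <<'E'
from scipy.optimize import least_squares
OB=np.array([(70,32,10),(70,-32,10),(70,32,-10),(70,-32,-10),(70,32,-28),(70,-32,-28),(-70,32,10),(-70,-32,10)])/1e3
def fit_tool(p,I,v0=(-.05,0,.15,0,-1)):
    "panel in tool frame: rotation about tool y, position"
    s=bot.sense(); Rt=R.from_euler("xyz",s["tool_rot"]); P=np.array(s["eef_pos"])
    base=Rt.inv()*R.from_euler("zy",[np.radians(1.5),-np.radians(33)])
    def pose(v): return R.from_rotvec([0,v[3],v[4]])*base, np.array(v[:3])
    def f(v):
        a,b=pose(v); X=Rt.apply(a.apply(OB[:len(I)])+b)+P
        return (np.array([proj(p,x) for x in X])-I).ravel()
    c0=Rt.inv().apply(np.array([.48,-.3015,.0495])-np.array([.5637,-.2999,.2281]))
    s=least_squares(f,np.r_[c0,0,0],x_scale=[.01,.01,.01,.1,.1]); a,b=pose(s.x)
    return a,b,s
E
python3 - <<'E'
from h import *
np.set_printoptions(precision=4,suppress=True)
p=bot.get_image("wrist")
a,b,s=fit_tool(p,np.array([(203,302),(365,303),(208,253),(360,250),(209,213),(355,212),(243,333),(322,333)]))
print(s.fun.round(1),"dy,dz deg",np.degrees(s.x[3:]),"pos",b, "quat",a.as_quat().tolist())
Q=R.from_euler("xyz",bot.sense()["tool_rot"]); w=Q*a
print("panel x",w.apply([1,0,0]),"z",w.apply([0,0,1]))
print("lip tool",a.apply([.066,0,-.017])+b)
E
```

```text
[-2.4 -1.3 -0.4 -1.1 -1.5 -1.2 -0.4  2.6  2.2  0.   0.6  1.5  1.1 -0.6
  3.3  0. ] dy,dz deg [-0.9042 -0.5005] pos [-0.0361  0.0001  0.1961] quat [0.9163583775792655, -0.002934019896161326, -0.4003005196496719, 0.006181370054282566]
panel x [0.8466 0.0323 0.5312] z [-0.5313 -0.0061  0.8472]
lip tool [ 0.0212 -0.0005  0.1592]
```

```bash
cat >> h.py <<'E'
LT=np.array([.0212,-.0005,.1592])
SY=-11.9; BT=np.array([.6788,.149,.170])
def tcp(off,yaw,tilt,BT=BT):
    Q=Rtool(yaw,tilt); return BT+R.from_euler("z",SY,degrees=True).apply(off)-Q.apply(LT), Q
E
python3 - <<'E'
from h import *
P,Q=tcp([-.03,0,.16],SY,33); print(P)
plan(.5,[(P,Q,15)])
E
```

```text
[0.5471008  0.17624239 0.45197001]
[[0.5, -0.0, -3.2, -0.0, -0.1, 3.2, 0.9], [0.5, -0.1, -3.2, -0.0, -0.2, 3.2, 0.9], [0.5, -0.1, -3.2, -0.1, -0.1, 3.2, 0.9], [0.5, -0.2, -3.2, -0.1, -0.2, 3.2, 0.9], [0.5, -0.2, -3.2, -0.1, -0.1, 3.2, 0.9]]
[[0.5, -0.3, -3.1, -0.1, -0.2, 3.2, 0.9], [0.5, -0.3, -3.1, -0.1, -0.1, 3.2, 0.9], [0.5, -0.4, -3.1, -0.2, -0.2, 3.2, 0.9], [0.5, -0.4, -3.1, -0.2, -0.2, 3.2, 0.9], [0.5, -0.4, -3.1, -0.2, -0.1, 3.2, 0.9]]
[[0.5, -0.5, -3.2, -0.2, -0.2, 3.2, 0.9], [0.5, -0.5, -3.1, -0.3, -0.1, 3.2, 0.9], [0.5, -0.5, -3.1, -0.3, -0.2, 3.2, 0.9], [0.5, -0.6, -3.1, -0.4, -0.1, 3.1, 1.0], [0.5, -0.54, -3.17, -0.37, -0.2, 3.2, 0.9]]
```

```bash
python3 -m pendant '[[0.5,0,-3.2,0,-0.1,3.2,0.9],[0.5,-0.1,-3.2,0,-0.2,3.2,0.9],[0.5,-0.1,-3.2,-0.1,-0.1,3.2,0.9],[0.5,-0.2,-3.2,-0.1,-0.2,3.2,0.9],[0.5,-0.2,-3.2,-0.1,-0.1,3.2,0.9]]'
python3 -m pendant '[[0.5,-0.3,-3.1,-0.1,-0.2,3.2,0.9],[0.5,-0.3,-3.1,-0.1,-0.1,3.2,0.9],[0.5,-0.4,-3.1,-0.2,-0.2,3.2,0.9],[0.5,-0.4,-3.1,-0.2,-0.2,3.2,0.9],[0.5,-0.4,-3.1,-0.2,-0.1,3.2,0.9]]'
python3 -m pendant '[[0.5,-0.5,-3.2,-0.2,-0.2,3.2,0.9],[0.5,-0.5,-3.1,-0.3,-0.1,3.2,0.9],[0.5,-0.5,-3.1,-0.3,-0.2,3.2,0.9],[0.5,-0.6,-3.1,-0.4,-0.1,3.1,1.0],[0.5,-0.5,-3.2,-0.4,-0.2,3.2,0.9]]'
python3 - <<'E'
from h import *
for k in range(4): p=bot.get_image("wrist")
show(); P,Q=tcp([-.03,0,.16],SY,33); print("want",P,Q.apply([0,0,1]))
print("pred bar top ends",[proj(p,BT+R.from_euler("z",SY,degrees=True).apply([.003,y,0])).round() for y in(.022,-.022)])
b=bot.get_image("scene"); f=cv2.resize(b["frame"][150:240,250:370],(320,240),interpolation=2); c=bot.get_image("top")
g=cv2.resize(c["frame"][130:220,220:340],(320,240),interpolation=2)
cv2.imwrite("pics/w5.png",np.hstack([np.vstack([p["frame"],np.zeros((60,560,3),np.uint8)])[:, :],cv2.resize(np.vstack([f,g]),(240,480)) ])[:,:,::-1])
E
```

```text
t: 9.95
eef_pos: [0.5583, -0.1382, 0.4491]
tool_rot: [3.12, -0.019, -0.05]
wrist_force: [0.7, -0.9, -1.9]
width: 0.0629
finger_force: 78.2
t: 10.45
eef_pos: [0.5517, 0.0178, 0.451]
tool_rot: [3.118, -0.301, -0.122]
wrist_force: [0.7, -0.3, -1.5]
width: 0.0631
finger_force: 78.2
t: 10.95
eef_pos: [0.5468, 0.1774, 0.4524]
tool_rot: [3.14, -0.579, -0.207]
wrist_force: [1.4, -0.2, -2.5]
width: 0.0626
finger_force: 78.3
t 11.15 p [0.5469 0.1771 0.4521] z [ 0.533  -0.1141 -0.8384] x [ 0.8212 -0.1692  0.545 ] F [ 0.7385 -0.1736 -1.7685] w 0.0628 ff 78.25997181236744 q [-1.0659  0.0173  0.5813  1.7884  0.4411  0.9264 -2.4558]
want [0.5471 0.1762 0.452 ] [ 0.5329 -0.1123 -0.8387]
pred bar top ends [array([263., 236.]), array([309., 236.])]
```

View pics/w5.png

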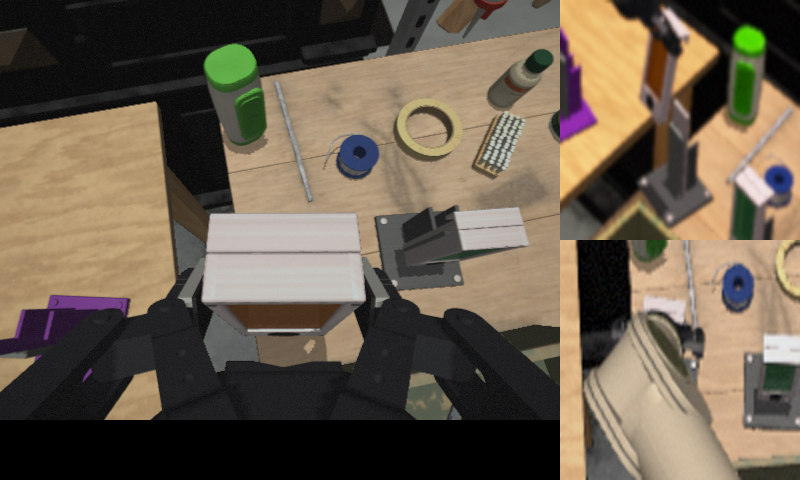

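The bare stand is hidden behind the held panel in the wrist view. I'll back off 10 cm to see the bar from there and refine its pose.

```bash
python3 -m pendant '[[0.5,-2.8,0,-1.8,0,0,0],[0.5,-2.8,0,-1.8,0,0,0],[0.5,-2.8,0,-1.8,0,0,0],[0.5,0,0,0,0,0,0],[0.5,0,0,0,0,0,0]]'
python3 - <<'E'
from h import *
for k in range(2): p=bot.get_image("wrist")
show()
print("pred bar top ends",[proj(p,BT+R.from_euler("z",SY,degrees=True).apply([x,y,0])).round(1) for x in (-.003,.003) for y in(.022,-.022)])
print([(d["p"],d["uv"]) for d in bot.spot_point(p,"bar_top")[:2]])
c=proj(p,BT); x0,y0=int(c[0])-80,int(c[1])-60; x0=max(0,x0);y0=max(0,y0)
print(x0,y0); im=cv2.resize(p["frame"][y0:y0+120,x0:x0+160],(800,600),interpolation=cv2.INTER_CUBIC)
cv2.imwrite("pics/w6.png",im[:,:,::-1])
E
```

```text
t: 11.75
eef_pos: [0.4785, 0.1878, 0.4537]
tool_rot: [-3.138, -0.576, -0.213]
wrist_force: [1.0, -0.2, -2.1]
width: 0.0627
finger_force: 78.2
t 11.85 p [0.4784 0.1889 0.4535] z [ 0.5331 -0.1107 -0.8388] x [ 0.82   -0.1762  0.5445] F [-1.3104 -0.436  -1.0026] w 0.0632 ff 78.21259003132582 q [-0.8013 -0.1027  0.1927  1.8944  0.5156  0.9907 -2.5955]
pred bar top ends [array([259.4, 175.9]), array([302.8, 175.7]), array([259.5, 170.4]), array([302.7, 170.2])]
[(0.91, [278.7, 178.8])]
201 113
```

View pics/w6.png

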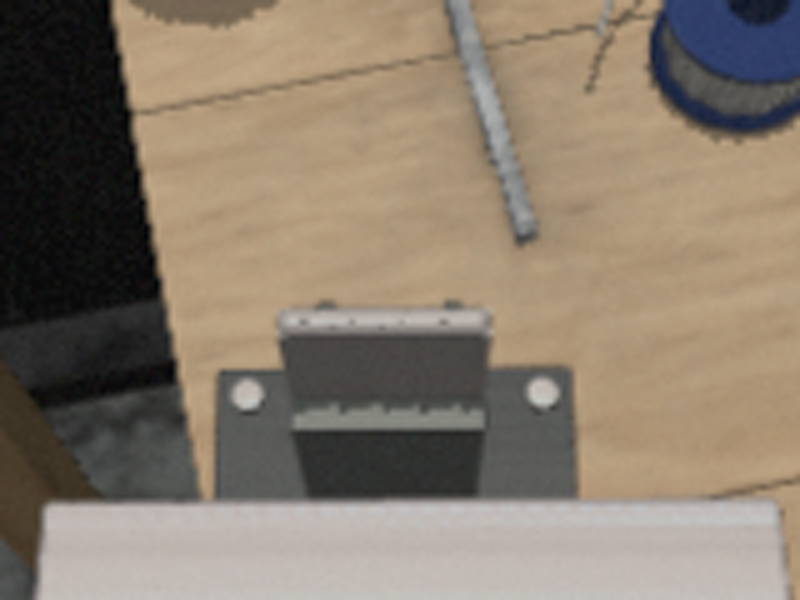

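The bar top shows at about columns 257–299, rows 174.6–180, a few pixels off the prediction.

```bash
python3 - <<'E'
from h import *
np.set_printoptions(precision=4,suppress=True)
p=bot.get_image("wrist"); s=R.from_euler("z",SY,degrees=True)
print("BT wrist",onz(p,(278.1,177),.170),"ends",onz(p,(257,177),.17),onz(p,(299.2,177),.17))
print("offset in stand frame mm",s.inv().apply(onz(p,(278.1,177),.170)-BT)*1e3)
o=np.array([.668,.1513,.01])
for y,uv in((.045,(250.3,191.7)),(-.045,(309.5,191.3))):
    print("screw: wrist",onz(p,uv,.01),"est",o+s.apply([.045,y,0]))
print("padtop",onz(p,((201+294/5+201+485/5)/2,113+428/5),.13),"est",o+s.apply([0,0,0]))
show()
for off in([-.03,0,.10],[.001,0,.04]):
    P,Q=tcp(off,SY,33); print(P)
E
```

```text
BT wrist [0.6748 0.1545 0.17  ] ends [0.6792 0.1754 0.17  ] [0.6703 0.1336 0.17  ]
offset in stand frame mm [-5.1019  4.5721 -0.    ]
screw: wrist [0.7238 0.191  0.01  ] est [0.7213 0.1861 0.01  ]
screw: wrist [0.7055 0.1021 0.01  ] est [0.7028 0.098  0.01  ]
padtop [0.665  0.1564 0.13  ] est [0.668  0.1513 0.01  ]
t 11.95 p [0.478  0.19   0.4534] z [ 0.5332 -0.1097 -0.8388] x [ 0.8205 -0.1745  0.5444] F [ 0.1271 -0.9749 -1.3124] w 0.063 ff 78.21150116622448 q [-0.8022 -0.1025  0.1914  1.8944  0.5154  0.9907 -2.5957]
[0.5471 0.1762 0.392 ]
[0.5774 0.1699 0.332 ]
```

```bash
sed -i 's/BT=np.array(\[.6788,.149,.170\])/BT=np.array([.674,.152,.170])/' h.py; python3 - <<'E'
from h import *
P,Q=tcp([-.04,0,.03],SY,33); print(P); plan(.5,[(P,Q,5)])
E
```

```text
[0.53251571 0.18130444 0.32197001]
[[0.5, -0.5, -0.0, 2.8, -0.0, 0.0, -0.0], [0.5, -0.5, -0.1, 2.8, -0.0, 0.0, -0.0], [0.5, -0.5, -0.0, 2.8, -0.1, 0.0, -0.0], [0.5, -0.5, -0.1, 2.8, -0.0, 0.0, -0.0], [0.5, -0.53, -0.05, 2.83, -0.1, 0.0, -0.1]]
```

```bash
python3 -m pendant '[[0.5,-0.5,0,2.8,0,0,0],[0.5,-0.5,-0.1,2.8,0,0,0],[0.5,-0.5,0,2.8,0,0,0],[0.5,-0.5,-0.1,2.8,0,0,0],[0.5,-0.5,0,2.8,0,0,0]]'
python3 - <<'E'
from h import *
for k in range(6): p=bot.get_image("wrist")
show()
Q=R.from_euler("xyz",bot.sense()["tool_rot"]);print("lip",bot.sense()["eef_pos"]+Q.apply(LT))
im=cv2.resize(p["frame"][130:310,170:410],(800,600),interpolation=cv2.INTER_CUBIC)
cv2.imwrite("pics/w7.png",im[:,:,::-1])
E
```

```text
t: 12.45
eef_pos: [0.53, 0.1788, 0.3373]
tool_rot: [-3.134, -0.57, -0.207]
wrist_force: [-0.1, 1.6, -1.7]
width: 0.0628
finger_force: 78.3
t 12.75 p [0.5291 0.1799 0.3384] z [ 0.5294 -0.1023 -0.8422] x [ 0.8245 -0.1718  0.5392] F [ 1.0557  0.0146 -0.832 ] w 0.0626 ff 78.16657572984695 q [-0.9064  0.0876  0.4108  1.9671  0.5038  0.7047 -2.6024]
lip [0.6309 0.1605 0.2158]
```

View pics/w7.png

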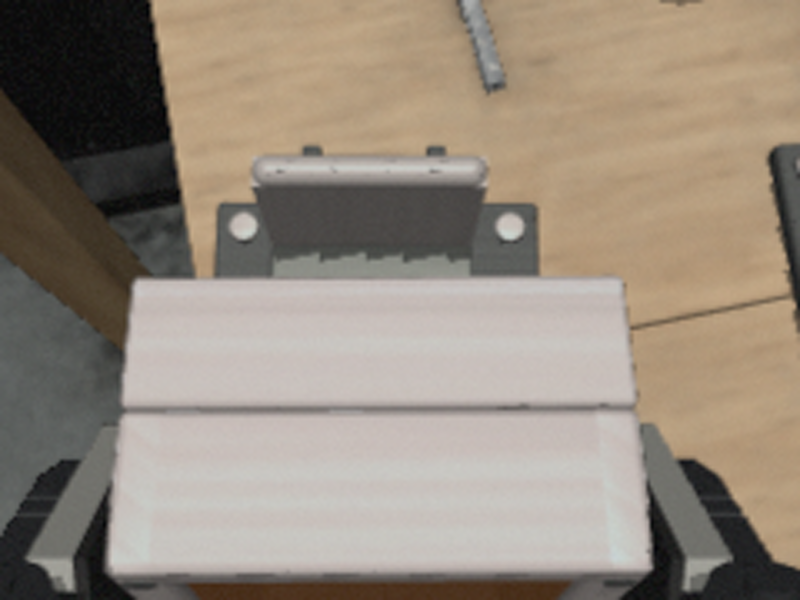

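The bar top is at about (281,181), and the lip's outer edge is at row 214, columns 210–358. Joint 7 is at its limit, so the arm stopped short. I'll work out the offset and relieve that joint.

```bash
python3 - <<'E'
from h import *
np.set_printoptions(precision=4,suppress=True)
p=bot.get_image("wrist"); s=bot.sense()
f=lambda x,y:(170+x/3.3333,130+y/3.3333)
I=np.array([f(108,573),f(650,573),f(120,408),f(638,407),f(132,281),f(627,280)])
base=None
Rt=R.from_euler("xyz",s["tool_rot"])
def res(v):
    a=R.from_euler("zy",[np.radians(SY)+v[3],-v[4]]); X=a.apply(OB[:6])+v[:3]
    return (np.array([proj(p,x) for x in X])-I).ravel()
r=least_squares(res,[.6,.16,.15,0,1.4],x_scale=[.01,.01,.01,.1,.1]); v=r.x
a=R.from_euler("zy",[np.radians(SY)+v[3],-v[4]]); lip=a.apply([.066,0,-.017])+v[:3]
print("res",r.fun.round(1),"yaw",SY+np.degrees(v[3]),"elev",np.degrees(v[4]),"lip",lip,"tool lip",Rt.inv().apply(lip-s["eef_pos"]))
b=onz(p,f(370,171),.170); print("bar",b,"ends",onz(p,f(252,171),.17),onz(p,f(488,171),.17),"z by width .1966 depth")
print("lip->bar in stand frame mm",R.from_euler("z",-SY,degrees=True).apply(b-lip)*1e3)
show()
E
```

```text
res [  5.3   2.8  11.1  -5.8  -0.2  -0.7  -2.4   0.2  -5.2  -1.4 -11.9   5.2] yaw -21.956685892998188 elev 67.3217679124649 lip [0.6288 0.161  0.2226] tool lip [ 0.0229 -0.0007  0.1523]
bar [0.6755 0.1531 0.17  ] ends [0.6799 0.1745 0.17  ] [0.6711 0.1317 0.17  ] z by width .1966 depth
lip->bar in stand frame mm [ 47.3443   1.8991 -52.616 ]
t 12.8 p [0.5291 0.1798 0.3385] z [ 0.5296 -0.1021 -0.8421] x [ 0.8243 -0.1722  0.5393] F [ 0.231  -0.4028 -1.7621] w 0.0627 ff 78.16712882369757 q [-0.9059  0.0873  0.4106  1.9672  0.5037  0.7044 -2.6024]
```

```bash
sed -i 's/BT=np.array(\[.674,.152,.170\])/BT=np.array([.675,.153,.170])/' h.py; python3 - <<'E'
from h import *
P,Q=tcp([.002,0,.025],SY,27); print(P); plan(.5,[(P,Q,5)])
E
```

```text
[0.58764851 0.17089686 0.32722364]
[[0.5, 0.9, -0.1, 0.8, -0.1, -1.1, 0.0], [0.5, 0.9, -0.1, 0.8, -0.1, -1.1, 0.0], [0.5, 0.9, -0.0, 0.8, -0.1, -1.1, 0.0], [0.5, 0.9, -0.1, 0.8, -0.1, -1.2, 0.1], [0.5, 0.93, -0.01, 0.77, -0.1, -1.1, 0.0]]
```

```bash
python3 -m pendant '[[0.5,0.9,-0.1,0.2,0,-2.6,0],[0.5,0.9,-0.1,0.8,-0.1,-1.5,0],[0.5,0.9,0,1.0,-0.1,-0.8,0],[0.5,0.9,-0.1,1.0,-0.1,-0.7,0.1],[0.5,0.93,0,0.97,-0.1,0,0]]'
python3 - <<'E'
from h import *
for k in range(3): p=bot.get_image("wrist")
show(); s=bot.sense(); Q=R.from_euler("xyz",s["tool_rot"])
print("lip in bar frame mm",R.from_euler("z",-SY,degrees=True).apply(s["eef_pos"]+Q.apply(LT)-BT)*1e3)
P,Q=tcp([.002,0,.025],SY,27); print(P); plan(.5,[(P,Q,5)])
E
```

```text
t: 13.3
eef_pos: [0.5876, 0.1704, 0.3252]
tool_rot: [-3.14, -0.471, -0.208]
wrist_force: [0.1, 0.1, -1.3]
width: 0.0631
finger_force: 78.3
t 13.45 p [0.5872 0.17   0.3244] z [ 0.444  -0.0936 -0.8911] x [ 0.8719 -0.184   0.4537] F [-0.2591  0.3569 -1.9951] w 0.0631 ff 78.24442002922297 q [-0.7996  0.2414  0.4207  1.8191  0.2541  0.7274 -2.3462]
lip in bar frame mm [ 1.7285 -1.0337 22.1321]
[0.5876 0.1709 0.3272]
[[0.5, 0.0, -0.0, -0.0, 0.0, 0.0, -0.0], [0.5, 0.0, -0.0, -0.1, 0.0, 0.0, -0.0], [0.5, 0.0, -0.0, -0.0, 0.0, 0.0, -0.0], [0.5, 0.1, -0.1, -0.1, 0.0, 0.0, -0.0], [0.5, 0.05, -0.0, -0.04, 0.0, 0.0, -0.0]]
```

```bash
python3 -m pendant '[[0.5,-0.09,0,0.18,0,0,0],[0.5,-0.09,0,0.18,0,0,0],[0.5,-0.09,0,0.18,0,0,0],[0.5,-0.09,0,0.18,0,0,0],[0.5,-0.09,0,0.18,0,0,0]]'
python3 -m pendant '[[0.5,-0.05,0,0.09,0,0,0],[0.5,-0.05,0,0.09,0,0,0],[0.5,0,0,0,0,0,0],[0.5,0,0,0,0,0,0],[0.5,0,0,0,0,0,0]]'
python3 - <<'E'
from h import *
show(); s=bot.sense(); Q=R.from_euler("xyz",s["tool_rot"])
print("lip in bar frame mm",R.from_euler("z",-SY,degrees=True).apply(s["eef_pos"]+Q.apply(LT)-BT)*1e3)
b=bot.get_image("scene"); cv2.imwrite("pics/s8.png",cv2.resize(b["frame"][165:240,262:362],(800,600),interpolation=cv2.INTER_CUBIC)[:,:,::-1])
E
```

```text
t: 13.95
eef_pos: [0.5868, 0.1704, 0.3141]
tool_rot: [-3.141, -0.471, -0.207]
wrist_force: [-0.8, -0.6, -0.9]
width: 0.0628
finger_force: 78.2
t: 14.45
eef_pos: [0.5869, 0.1704, 0.3122]
tool_rot: [-3.141, -0.471, -0.207]
wrist_force: [-0.2, 0.5, -0.8]
width: 0.0629
finger_force: 78.2
t 14.45 p [0.5869 0.1704 0.3122] z [ 0.4439 -0.0929 -0.8913] x [ 0.8722 -0.1835  0.4535] F [-0.1608  0.5452 -0.7749] w 0.0629 ff 78.24480593204498 q [-0.7993  0.2552  0.4208  1.8315  0.253   0.7024 -2.3517]
lip in bar frame mm [ 1.3116 -0.5795  9.9488]
```

```bash
python3 -m pendant '[[0.5,-0.07,0,0.14,0,0,0],[0.5,-0.07,0,0.14,0,0,0],[0.5,-0.07,0,0.14,0,0,0],[0.5,0,0,0,0,0,0],[0.5,0,0,0,0,0,0]]'
python3 -m pendant '[[0.5,-0.05,0,0.09,0,0,0],[0.5,-0.05,0,0.09,0,0,0],[0.5,0,0,0,0,0,0],[0.5,0,0,0,0,0,0],[0.5,0,0,0,0,0,0]]'
cat > st.py <<'E'
from h import *
show(); s=bot.sense(); Q=R.from_euler("xyz",s["tool_rot"])
print("lip in bar frame mm",R.from_euler("z",-SY,degrees=True).apply(s["eef_pos"]+Q.apply(LT)-BT)*1e3)
E
python3 st.py
```

```text
t: 15.0
eef_pos: [0.5869, 0.1703, 0.3074]
tool_rot: [-3.141, -0.471, -0.207]
wrist_force: [-0.2, -0.4, -1.2]
width: 0.0626
finger_force: 78.2
t: 15.5
eef_pos: [0.5868, 0.1703, 0.3054]
tool_rot: [-3.141, -0.471, -0.207]
wrist_force: [0.1, 0.2, -1.4]
width: 0.0627
finger_force: 78.2
t 15.5 p [0.5868 0.1703 0.3054] z [ 0.4438 -0.093  -0.8913] x [ 0.8722 -0.1834  0.4534] F [ 0.1352  0.1725 -1.3636] w 0.0627 ff 78.24491199105978 q [-0.7985  0.2633  0.4206  1.8381  0.2527  0.6885 -2.3551]
lip in bar frame mm [ 1.249  -0.6079  3.1301]
```

```bash
python3 -m pendant '[[0.5,-0.05,0,0.09,0,0,0],[0.5,-0.05,0,0.09,0,0,0],[0.5,0,0,0,0,0,0],[0.5,0,0,0,0,0,0],[0.5,0,0,0,0,0,0]]'; python3 st.py
```

```text
t: 16.0
eef_pos: [0.5868, 0.1704, 0.3033]
tool_rot: [-3.141, -0.471, -0.207]
wrist_force: [0.1, 0.0, -2.2]
width: 0.0627
finger_force: 78.2
t 16.0 p [0.5868 0.1704 0.3033] z [ 0.4437 -0.093  -0.8913] x [ 0.8722 -0.1834  0.4534] F [ 0.1226  0.018  -2.1548] w 0.0627 ff 78.24465584009886 q [-0.7983  0.2658  0.4205  1.8402  0.2527  0.6843 -2.3563]
lip in bar frame mm [ 1.1582 -0.6035  1.0375]
```

```bash
python3 -m pendant '[[0.5,-0.05,0,0.09,0,0,0],[0.5,-0.05,0,0.09,0,0,0],[0.5,0,0,0,0,0,0],[0.5,0,0,0,0,0,0],[0.5,0,0,0,0,0,0]]'; python3 st.py
```

```text
t: 16.5
eef_pos: [0.5867, 0.1704, 0.3013]
tool_rot: [-3.141, -0.471, -0.207]
wrist_force: [-0.2, -0.1, -1.6]
width: 0.0628
finger_force: 78.2
t 16.5 p [0.5867 0.1704 0.3013] z [ 0.4438 -0.093  -0.8913] x [ 0.8722 -0.1834  0.4534] F [-0.2092 -0.1301 -1.6001] w 0.0628 ff 78.24460241943598 q [-0.7982  0.2682  0.4205  1.8422  0.2528  0.68   -2.3575]
lip in bar frame mm [ 1.0965 -0.6325 -1.0044]
```

```bash
python3 -m pendant '[[0.5,-0.09,0,-0.05,0,0,0],[0.5,-0.09,0,-0.05,0,0,0],[0.5,-0.09,0,-0.05,0,0,0],[0.5,0,0,0,0,0,0],[0.5,0,0,0,0,0,0]]'; python3 st.py
```

```text
t: 17.0
eef_pos: [0.5853, 0.1702, 0.302]
tool_rot: [-3.14, -0.475, -0.208]
wrist_force: [20.9, -1.2, -13.2]
width: 0.0626
finger_force: 83.8
t 17.0 p [0.5853 0.1702 0.302 ] z [ 0.4478 -0.0931 -0.8893] x [ 0.87   -0.1839  0.4574] F [ 20.9171  -1.2365 -13.2164] w 0.0626 ff 83.75165317207575 q [-0.8025  0.2634  0.4229  1.8472  0.2598  0.6767 -2.3647]
lip in bar frame mm [ 0.3622 -1.0329  0.1086]
```

The pull meets 21 N towards +x, so the lip is behind the bar. I'll ease off and lower until the flange seats.

```bash
python3 -m pendant '[[0.5,0.09,0,0.05,0,0,0],[0.5,0.09,0,0.05,0,0,0],[0.5,0.05,0,0.02,0,0,0],[0.5,-0.05,0,0.09,0,0,0],[0.5,0,0,0,0,0,0]]'; python3 st.py;  python3 -m pendant '[[0.5,-0.05,0,0.09,0,0,0],[0.5,0,0,0,0,0,0],[0.5,0,0,0,0,0,0],[0.5,0,0,0,0,0,0],[0.5,0,0,0,0,0,0]]'; python3 st.py
```

```text
t: 17.5
eef_pos: [0.5863, 0.1705, 0.3004]
tool_rot: [-3.141, -0.471, -0.207]
wrist_force: [2.9, 0.1, -1.7]
width: 0.0627
finger_force: 86.1
t 17.5 p [0.5863 0.1705 0.3004] z [ 0.4442 -0.0928 -0.8911] x [ 0.872  -0.1834  0.4538] F [ 2.8552  0.1039 -1.7154] w 0.0627 ff 86.07904471457005 q [-0.799   0.2683  0.4206  1.8442  0.2538  0.6777 -2.3593]
lip in bar frame mm [ 0.681  -0.5214 -1.8474]
t: 18.0
eef_pos: [0.5863, 0.1706, 0.2996]
tool_rot: [-3.141, -0.471, -0.207]
wrist_force: [1.9, -0.3, 3.4]
width: 0.063
finger_force: 86.8
t 18.0 p [0.5863 0.1706 0.2996] z [ 0.4444 -0.0927 -0.891 ] x [ 0.8719 -0.1834  0.4539] F [ 1.9182 -0.3328  3.4427] w 0.063 ff 86.75314173102379 q [-0.799   0.2694  0.4206  1.8449  0.2538  0.6759 -2.3598]
lip in bar frame mm [ 0.7253 -0.4173 -2.604 ]
```

```bash
python3 -m pendant '[[0.8,0,0,0,0,0,0],[0.9,0,0,0,0,0,0],[1,0,0,0,0,0,0],[1,0,0,0,0,0,0],[1,0,0,0,0,0,0]]'; python3 -m pendant '[[1,0,0,0,0,0,0],[1,0,0,0,0,0,0],[1,0,0,0,0,0,0],[1,0,0,0,0,0,0],[1,0,0,0,0,0,0]]'; python3 - <<'E'
from h import *
np.set_printoptions(precision=4,suppress=True)
show(); p=bot.get_image("wrist")
for n in("panel","panel_lip","bar_top"): print(n,[(round(d["p"],2),np.round(d["uv"]),onz(p,d["uv"],.17)) for d in bot.spot_point(p,n)[:2]])
for d in bot.regions_of(p,"panel")[:1]:
    ys,xs=np.where(d["mask"]); print(xs.min(),xs.max(),ys.min(),ys.max(),d["mask"].sum())
X=BT+np.array([0,0,.004]);S=R.from_euler("z",SY,degrees=True)
print("expected hung top corners",[proj(p,BT+S.apply([x,y,.004])).round() for x in(-.031,-.011,.007) for y in(.032,-.032)])
E
```

```text
t: 18.5
eef_pos: [0.586, 0.1706, 0.2991]
tool_rot: [-3.142, -0.47, -0.207]
wrist_force: [0.0, -0.2, 0.0]
width: 0.0849
finger_force: 0.0
t: 19.0
eef_pos: [0.5861, 0.1705, 0.2993]
tool_rot: [-3.141, -0.471, -0.207]
wrist_force: [-0.2, -0.0, -1.4]
width: 0.0855
finger_force: 0.0
t 19.0 p [0.5861 0.1705 0.2993] z [ 0.4438 -0.093  -0.8913] x [ 0.8722 -0.1834  0.4534] F [-0.186  -0.0437 -1.4347] w 0.0855 ff 0.0 q [-0.7989  0.2696  0.4205  1.8453  0.2537  0.676  -2.3598]
panel [(0.73, array([282., 282.]), array([0.6583, 0.1562, 0.17  ]))]
panel_lip [(0.63, array([282., 250.]), array([0.6712, 0.1536, 0.17  ]))]
bar_top []
222 343 199 321 3067
expected hung top corners [array([201., 318.]), array([362., 318.]), array([204., 267.]), array([360., 267.]), array([205., 224.]), array([358., 224.])]
```

```bash
python3 -m pendant '[[1,0,0,-1,0,0,0],[1,0,0,-1.5,0,0,0],[1,0,0,-2,0,0,0],[1,0,0,-3,0,0,0],[1,0,0,-3,0,0,0]]'; python3 - <<'E'
from h import *
np.set_printoptions(precision=4,suppress=True)
for k in range(3): p=bot.get_image("wrist")
show(); S=R.from_euler("z",SY,degrees=True)
# edges in column strip of the panel
g=cv2.cvtColor(p["frame"],cv2.COLOR_RGB2GRAY).astype(int); col=g[:,270:295].mean(1); print("row profile",[(i,int(col[i])) for i in range(120,420,5)])
print("exp rows at hung",[(x,h,proj(p,BT+S.apply([x,0,h])).round()) for x,h in((.007,.004),(-.011,.004),(-.031,.004),(-.031,-.136),(-.031,-.12))])
for n in("panel","panel_lip"): print(n,[(round(d["p"],2),np.round(d["uv"])) for d in bot.spot_point(p,n)[:2]])
for nm in("panel",):
  for d in bot.regions_of(p,nm)[:1]:
    m=d["mask"]; ys,xs=np.where(m); print(xs.min(),xs.max(),ys.min(),ys.max())
    for y in range(ys.min(),ys.max(),20):
        r=np.where(m[y])[0]; print(y,r.min() if len(r) else None,r.max() if len(r) else None)
b=bot.get_image("scene")
print("scene exp: lip,centre,dot end",[proj(b,BT+S.apply(o)).round(1) for o in([-.004,0,0],[-.021,0,-.066],[-.031,0,-.12])])
for n in("panel","panel_lip"): print(n,[(round(d["p"],2),np.round(d["uv"],1)) for d in bot.spot_point(b,n)[:3]])
E
```

```text
t: 19.75
eef_pos: [0.5386, 0.1802, 0.3949]
tool_rot: [-3.141, -0.471, -0.208]
wrist_force: [-0.7, 0.4, 0.5]
width: 0.0853
finger_force: 0.0
t 19.9 p [0.5391 0.1808 0.3961] z [ 0.4473 -0.0893 -0.8899] x [ 0.8707 -0.1839  0.4561] F [-0.1248 -0.3236 -0.9536] w 0.0853 ff 0.0 q [-0.8821  0.072   0.4123  1.8362  0.3372  0.8884 -2.4214]
row profile [(120, 161), (125, 161), (130, 163), (135, 164), (140, 165), (145, 160), (150, 161), (155, 162), (160, 164), (165, 166), (170, 165), (175, 163), (180, 208), (185, 208), (190, 209), (195, 208), (200, 163), (205, 208), (210, 209), (215, 208), (220, 209), (225, 204), (230, 46), (235, 47), (240, 78), (245, 58), (250, 59), (255, 104), (260, 101), (265, 100), (270, 156), (275, 156), (280, 155), (285, 155), (290, 156), (295, 157), (300, 157), (305, 154), (310, 101), (315, 99), (320, 100), (325, 103), (330, 102), (335, 103), (340, 103), (345, 96), (350, 101), (355, 102), (360, 104), (365, 78), (370, 30), (375, 29), (380, 31), (385, 30), (390, 30), (395, 30), (400, 31), (405, 29), (410, 24), (415, 24)]
exp rows at hung [(0.007, 0.004, array([285., 179.])), (-0.011, 0.004, array([285., 202.])), (-0.031, 0.004, array([285., 229.])), (-0.031, -0.136, array([285., 243.])), (-0.031, -0.12, array([285., 242.]))]
panel [(0.88, array([286., 224.]))]
panel_lip [(0.86, array([285., 194.]))]
243 329 178 242
178 246 326
198 245 328
218 244 329
238 255 316
scene exp: lip,centre,dot end [array([309.2, 190.4]), array([304.9, 204.7]), array([302.3, 215.7])]
panel [(0.91, array([302. , 204.2])), (0.58, array([303.3, 220.3]))]
panel_lip [(0.82, array([309. , 190.7]))]
```

The observed edges (rows 178, 200, 228 and 242) match the hanging pose I predicted, and the gripper is clear. I'll hand the job in.

```bash
python3 -c "
from bench import bot
print(bot.finish_job())"
```

```text
the job is handed in; nothing more can be done
None
```

I hung the amber panel by its lip on the bare grey stand and handed the job in at about 20 s; the final images put it straight and flat with the glass facing out, but no verdict came back, and joint 7 read -2.602 rad against its -2.6 limit near the stand, so a range failure is possible.

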